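Sort two control knobs by hidden keyway on gauge blocks

TASK

Sort the two black pointer knobs by the hidden keyway under each: seat every knob on a free post of the gauge block that takes it (green: key to the left of the white line, yellow: key to the right), fully home on the block and with its pointer along that post's white line, then let go. The knobs look alike, so test-seat them by feel, lowering slowly and never by force or dropping: one that stays proud with its pointer on the line belongs on the other block. Leave the other things on the bench alone.

Things in the scene. Friction and masses are not known exactly. Their poses are not given: they have to be found in the camera images.
- knob1_mid (a point): centre, half-way up, of a loose black pointer knob standing upright: round skirt 70 mm in diameter, 28 mm high, with a straight grip bar on top 60 mm long, 18 mm wide, 32 mm high (60 mm high in all, about 0.2 kg). x runs along the bar to its pointer end (the end with the white line), z up, y to the left of the pointer
- knob2_mid (a point): centre, half-way up, of the second loose black pointer knob, of the same make as the first (same sizes, axes and the same uncertainty of its slot)
- knob1: first knob, origin at the centre of its underside, axes as its centre. Below: blind bore 22 mm wide, 23 mm deep, with ONE slot 10 mm wide out to 19 mm from the axis, 45 degrees left (+y) or right (-y) of the pointer. Left or right differs from run to run, each knob on its own (both may be alike), and is hidden. If a post's key misses the slot the knob stops 12 mm short of home
- knob2: the second knob, origin at the centre of its underside, axes as its centre point
- left_key_block: green fixed gauge block, 110 (x) x 190 (y) x 20 mm high, origin at the centre of its underside. On top two steel posts 90 mm apart along y, each with a brass key 45 degrees left of its white line (towards its +y); the lines lie on the block's top, pointing to its +x edge. Takes knobs whose slot is left of the pointer. Its side of the table varies
- right_key_block: yellow fixed gauge block, 110 (x) x 190 (y) x 20 mm high, origin at the centre of its underside. On top two steel posts 90 mm apart along y, each with a brass key 45 degrees right of its white line (towards its -y); the lines lie on the block's top, pointing to its +x edge. Takes knobs whose slot is right of the pointer. Its side of the table varies
- left_key_post0 (a point): foot of a post of the green block, on its axis at the block's top face; x along the white line (outwards), z up. Post 19 mm in diameter, 21 mm tall, the top 7 mm tapering to 12 mm; key 6 mm thick, out to 17 mm from the axis, 12 mm tall. A knob that is home rests with its skirt on the block, its centre 30 mm above this point
- left_key_post1 (a point): foot of a post of the green block, on its axis at the block's top face; x along the white line (outwards), z up. Post 19 mm in diameter, 21 mm tall, the top 7 mm tapering to 12 mm; key 6 mm thick, out to 17 mm from the axis, 12 mm tall. A knob that is home rests with its skirt on the block, its centre 30 mm above this point
- right_key_post0 (a point): foot of a post of the yellow block, on its axis at the block's top face; x along the white line (outwards), z up. Post 19 mm in diameter, 21 mm tall, the top 7 mm tapering to 12 mm; key 6 mm thick, out to 17 mm from the axis, 12 mm tall. A knob that is home rests with its skirt on the block, its centre 30 mm above this point
- right_key_post1 (a point): foot of a post of the yellow block, on its axis at the block's top face; x along the white line (outwards), z up. Post 19 mm in diameter, 21 mm tall, the top 7 mm tapering to 12 mm; key 6 mm thick, out to 17 mm from the axis, 12 mm tall. A knob that is home rests with its skirt on the block, its centre 30 mm above this point
- screwdriver: loose screwdriver, 130 mm long, lying across the bench between the two knob places; origin under its middle, handle about 25 mm thick
- valve1: loose glass valve (radio tube) standing, 36 mm in diameter, 88 mm high; origin at its foot
- valve2: loose glass valve standing, like the other
- jar: loose glass jar with red cap, 60 mm in diameter, 75 mm high; origin at its foot
- reel: loose blue reel, 60 mm in diameter, 50 mm high; origin at its foot
- speaker: loose round loudspeaker lying face up, 132 mm in diameter, 75 mm high; origin at its foot

How it is judged:
At the end, for the whole second after the job is handed in: Each knob sits on one of the four posts: axis within 4 mm of the post's, centre 26 to 34 mm above the post's foot (fully home), upright within 0.08 rad, its bar within 0.21 rad (12 degrees) of the white line; both at rest (under 0.02 m/s) (((horizontal distance between knob1_mid and left_key_post0 below 0.004 m and z of knob1_mid in the frame of left_key_post0 between 0.026 and 0.034 m and angle between the x axis of knob1_mid and the x axis of left_key_post0, either way round below 0.21 rad and angle between knob1_mid's own z axis and vertical below 0.08 rad) or (horizontal distance between knob1_mid and left_key_post1 below 0.004 m and z of knob1_mid in the frame of left_key_post1 between 0.026 and 0.034 m and angle between the x axis of knob1_mid and the x axis of left_key_post1, either way round below 0.21 rad and angle between knob1_mid's own z axis and vertical below 0.08 rad) or (horizontal distance between knob1_mid and right_key_post0 below 0.004 m and z of knob1_mid in the frame of right_key_post0 between 0.026 and 0.034 m and angle between the x axis of knob1_mid and the x axis of right_key_post0, either way round below 0.21 rad and angle between knob1_mid's own z axis and vertical below 0.08 rad) or (horizontal distance between knob1_mid and right_key_post1 below 0.004 m and z of knob1_mid in the frame of right_key_post1 between 0.026 and 0.034 m and angle between the x axis of knob1_mid and the x axis of right_key_post1, either way round below 0.21 rad and angle between knob1_mid's own z axis and vertical below 0.08 rad)) and ((horizontal distance between knob2_mid and left_key_post0 below 0.004 m and z of knob2_mid in the frame of left_key_post0 between 0.026 and 0.034 m and angle between the x axis of knob2_mid and the x axis of left_key_post0, either way round below 0.21 rad and angle between knob2_mid's own z axis and vertical below 0.08 rad) or (horizontal distance between knob2_mid and left_key_post1 below 0.004 m and z of knob2_mid in the frame of left_key_post1 between 0.026 and 0.034 m and angle between the x axis of knob2_mid and the x axis of left_key_post1, either way round below 0.21 rad and angle between knob2_mid's own z axis and vertical below 0.08 rad) or (horizontal distance between knob2_mid and right_key_post0 below 0.004 m and z of knob2_mid in the frame of right_key_post0 between 0.026 and 0.034 m and angle between the x axis of knob2_mid and the x axis of right_key_post0, either way round below 0.21 rad and angle between knob2_mid's own z axis and vertical below 0.08 rad) or (horizontal distance between knob2_mid and right_key_post1 below 0.004 m and z of knob2_mid in the frame of right_key_post1 between 0.026 and 0.034 m and angle between the x axis of knob2_mid and the x axis of right_key_post1, either way round below 0.21 rad and angle between knob2_mid's own z axis and vertical below 0.08 rad)) and linear speed of each of knob1, knob2 below 0.02 m/s); the robot touches nothing.
It fails at once if a bystander on the bench is pushed more than 40 mm (distance of any of screwdriver, valve1, valve2, jar, reel, speaker from where it was at the start of the episode above 0.04 m).
It fails at once if a knob is slammed or forced onto a block (over 200 N) (contact force between any of knob1, knob2 and left_key_block above 200 N or contact force between any of knob1, knob2 and right_key_block above 200 N).
It also fails if it takes over 61 s, if anything falls off the work surface, if the arm or the gripper's body presses on something with over 40 N, if the wrist force passes 120 N, or if a joint passes its speed limit or range.

ROBOT

A 7-joint arm with a two-finger parallel gripper is mounted at the origin on the work surface. World frame = base frame: x ahead of the robot, y to its left, z up, the work surface at z = 0. Lengths are in m, angles in rad, forces in N, time in s.
With the tool pointing down it reaches from about 0.35 to 0.9 m from the base axis. Payload 8.1 kg.
Tool frame: the origin (TCP) lies at the very end of the fingers, on their centre line; the grasp point (between the pads) lies 19 mm behind it (arm.grip_depth is the distance from the TCP to the grasp point, in m); x points along the fingers, z is the direction in which the jaws open and shut, and the axes are right-handed (so a half turn about x gives the same grasp; the last joint's range is limited). The gripper opens to 92 mm and grips with 3 to 60 N. Pads are 19 mm wide; open, the fingers measure 130 mm over their backs; the gripper's body (75 mm by 190 mm) begins 47 mm behind the grasp point.
Start: joints at [-1.418, 0.434, 0.025, 1.573, -0.012, 1.134, -0.075], TCP at [0.158, 0.605, 0.227] pointing down, gripper open.
Joint ranges: [-2.62, 2.62], [-0.44, 2.09], [-1.27, 1.32], [0.08, 2.57], [-1.32, 4.46], [0.12, 2], [-2.74, 2.74]. Speed limits (rad/s): [2.22, 2.22, 3.01, 3.01, 3.14, 3.14, 3.14].

INTERFACE

Orientations are given as a rotation vector (axis times angle).
In Python, from cell import status, cams, arm gives the robot as it stands. The module is installed in compiled form; this text tells all that it offers.
- The arm moves only by the tool step_arm, never from a script. Its argument "rows" is a list of rows, each a list of 7 numbers: the gripper command: -1 is fully open, 1 is shut, values between are in proportion, then the shift along the tool's x, y, z as a fraction of full scale, then the turn, a rotation vector about the tool's x, y, z as a fraction of full scale. In form: [[grip, x, y, z, rx, ry, rz], ...]. A call has 1 to 12 rows; each row is the pose to reach, as a shift and turn from the pose commanded when the call began, along the tool's axes at that moment; what a row does not reach only later rows make up. Full scale, the value 1, is 80 cm for a shift and 60 degrees for a turn. A row lasts 1/12 s, in which the tool goes at most 41.7 mm and 7.16 degrees, less where a joint would pass 70% of its speed; a pose out of reach is approached as far as the arm can. A call with a number of a shift or a turn outside -1 to 1 is refused whole. A call with a gripper value outside its range is refused whole. The fingers move at their own pace and stop on an object; "newtons" is the grip in N (left out, the last holds). Time passes only in rows, so rows that repeat a pose let the fingers close. It gives the time, the measured TCP pose, the force and the opening at its end, in the units of the state.
- status.observe(): the state, without advancing time (a new reading comes with each control period).
- cams.get_image(name): name is "side" or "top"; returns a dict with "pixels" (384x512x3 uint8, red, green, blue), "range_z" (384x512 float32, m along the optical axis (not along the pixel's ray), 0 where there is no reading), "camera_matrix" (3x3 intrinsics, pixels), "eye" and "attitude" of the camera in the world. Camera axes: x right, y down, z forward; pixel columns grow to the right and rows downward; lengths in m; the calibration is good to about 2 mm. A picture is of the moment at which its call begins.
- arm.sign_off(): hands the job in, once; it reports no verdict.
The state is a dict: "clock": time; "joints": joint angles; "dq": joint speeds; "joint_efforts": joint torques, N m; "position": TCP position; "ee_rot": TCP orientation; "force": force on the tool from outside, world axes, zero at the start; "ft_torque": the same for the moment, N m; "width": opening from 0.0 (shut) to 1.0 (fully open).
Only numpy, scipy, OpenCV 4.12 (cv2) and the standard library are available. Lean on these libraries where they do the work, as an engineer would, in place of code of your own. Each camera call takes 0.05 s, during which the arm holds its last target.

## Working session

There is one attempt and no reset: what is moved stays moved. The work goes in short steps, Python scripts to look and compute and a tool call to move; the robot and the scene stay as the last step left them, time stands still between calls to the robot, and variables do not carry over. Pictures are saved under pics/ and viewed, and the job is handed in when it is done.

Besides the shell and the picture viewer there is one more tool, called after ">>>" by a JSON object that holds its "api" and its "payload". step_arm: Moves the arm, as the interface text tells. Its arguments: {"type":"object","properties":{"rows":{"type":"array","items":{"type":"array","items":{"type":"number"}}},"newtons":{"type":"number"}},"required":["rows"]}

```bash
mkdir -p pics; ls
python3 - <<'E'
from cell import status,cams,arm
import cv2,numpy as np
print(status.observe(), arm.grip_depth)
for n in ("top","side"):
    d=cams.get_image(n); cv2.imwrite(f"pics/{n}0.png",cv2.cvtColor(d["pixels"],cv2.COLOR_RGB2BGR))
    np.savez(f"{n}0.npz",**{k:np.array(v) for k,v in d.items()})
    print(n,d["camera_matrix"],d["eye"],d["attitude"])
E
```

```text
pics
{'clock': 0.0, 'joints': array([-1.41759596,  0.43522375,  0.02500667,  1.5741102 , -0.01158969,
        1.13402402, -0.07504608]), 'dq': array([-6.39356408e-04, -9.05156497e-04, -3.59182624e-04, -1.16575783e-03,
        5.39435985e-05, -1.89336176e-03,  8.65462003e-04]), 'joint_efforts': array([-3.96645055e-05, -6.67850804e+01,  9.85117704e-01, -3.14462471e+01,
       -6.05774671e-02,  4.26743086e-02,  1.85640206e-04]), 'position': array([0.15808299, 0.60413137, 0.22593985]), 'ee_rot': array([-1.01979798,  1.32063054,  1.01793188]), 'force': array([-0.09790311,  0.30517877,  0.07939229]), 'ft_torque': array([ 0.00600657,  0.05429873, -0.0108776 ]), 'width': 0.9997272479883623} 0.0188
top [[404.55358336   0.         252.57365346]
 [  0.         404.55358336 196.7899372 ]
 [  0.           0.           1.        ]] [0.35858922 0.01253594 0.95207253] [-2.15790991  2.10052849 -0.22166431]
side [[416.71268446   0.         251.93377015]
 [  0.         416.71268446 192.11147971]
 [  0.           0.           1.        ]] [ 0.07951818 -0.55648752  0.66744942] [-2.15270751  0.76124938 -0.36618669]
```

View pics/top0.png

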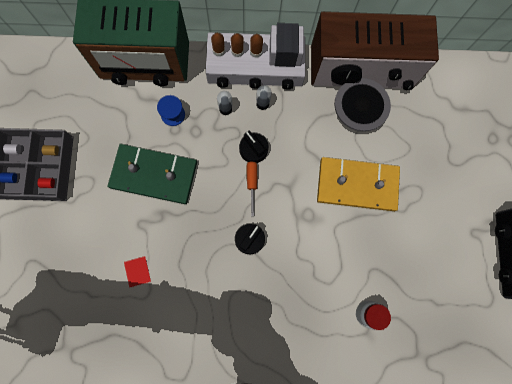

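View pics/side0.png

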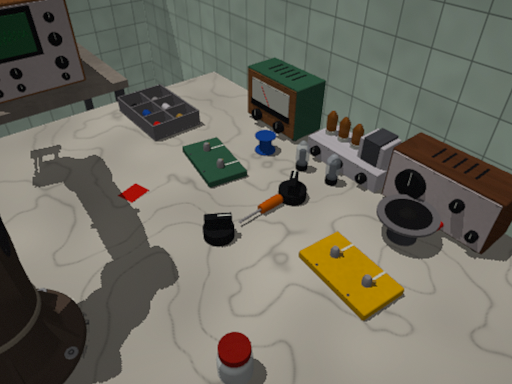

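```bash
cat > h.py <<'E'
import numpy as np,cv2
from scipy.spatial.transform import Rotation as R
def load(n): return dict(np.load(n))
def cloud(d):
    K=d["camera_matrix"];h,w=d["range_z"].shape
    u,v=np.meshgrid(np.arange(w),np.arange(h))
    ray=np.stack([(u-K[0,2])/K[0,0],(v-K[1,2])/K[1,1],np.ones((h,w))],-1)
    Rm=R.from_rotvec(d["attitude"]).as_matrix()
    rw=ray@Rm.T
    return d["eye"]+rw*d["range_z"][...,None], rw
def onplane(d,uv,z):
    K=d["camera_matrix"];uv=np.atleast_2d(uv).astype(float)
    ray=np.c_[(uv[:,0]-K[0,2])/K[0,0],(uv[:,1]-K[1,2])/K[1,1],np.ones(len(uv))]
    rw=ray@R.from_rotvec(d["attitude"]).as_matrix().T
    return d["eye"]+rw*((z-d["eye"][2])/rw[:,2])[:,None]
def snap(tag):
    from cell import cams
    out={}
    for n in ("top","side"):
        d=cams.get_image(n); d={k:np.array(v) for k,v in d.items()}
        cv2.imwrite(f"pics/{n}{tag}.png",cv2.cvtColor(d["pixels"],cv2.COLOR_RGB2BGR)); np.savez(f"{n}{tag}.npz",**d); out[n]=d
    return out
def rect_pose(P):
    (c,s,a)=cv2.minAreaRect((P[:,:2]*1000).astype(np.float32)); return np.array(c)/1000,np.array(s),a
E
cat > m.py <<'E'
from h import *
for n in ("top","side"):
    d=load(n+"0.npz");C,_=cloud(d);hsv=cv2.cvtColor(d["pixels"],cv2.COLOR_RGB2HSV)
    print(n,"table z",np.median(C[200:230,260:330,2]) if n=="top" else "")
    for nm,lo,hi in (("green",(65,80,20),(95,255,255)),("yellow",(18,150,80),(32,255,255))):
        m=cv2.inRange(hsv,lo,hi)
        m[(C[...,0]>0.62)|(abs(C[...,2]-0.02)>0.012)]=0
        m=cv2.morphologyEx(m,cv2.MORPH_OPEN,np.ones((3,3)))
        k,l,st,ce=cv2.connectedComponentsWithStats(m); i=1+np.argmax(st[1:,4])
        v,u=np.where(l==i); P=onplane(d,np.c_[u,v],0.02)
        print(nm,st[i],np.median(C[v,u,2]),rect_pose(P))
        hull=cv2.boundingRect(np.c_[u,v].astype(np.int32)); x,y,w,h=hull
        # white line
        sub=(hsv[...,1]<60)&(hsv[...,2]>150)
        mm=np.zeros_like(m); cv2.fillConvexPoly(mm,cv2.convexHull(np.c_[u,v].astype(np.int32)),255)
        sub&=mm>0
        k,l2,st2,ce2=cv2.connectedComponentsWithStats(sub.astype(np.uint8))
        for j in range(1,k):
            if st2[j,4]>8:
                v,u=np.where(l2==j);Q=onplane(d,np.c_[u,v],0.02)[:,:2];c=Q.mean(0);e=np.linalg.svd(Q-c)[2][0]; t=(Q-c)@e
                print("  white",st2[j,4],c,np.degrees(np.arctan2(e[1],e[0])),t.min(),t.max())
    # posts by height
    sel=(C[...,2]>0.030)&(C[...,2]<0.075)&(C[...,0]>0.25)&(C[...,0]<0.6)&(abs(C[...,1])<0.4)
    k,l,st,ce=cv2.connectedComponentsWithStats(sel.astype(np.uint8))
    for j in range(1,k):
        if st[j,4]>10:
            P=C[l==j];T=P[P[:,2]>P[:,2].max()-0.012]
            c=T[:,:2].mean(0);e=np.linalg.svd(T[:,:2]-c)[2][0]
            print("obj",ce[j],st[j,4],"top z",P[:,2].max().round(4),c.round(4),rect_pose(T),np.degrees(np.arctan2(e[1],e[0])).round(1))
E
python3 m.py
```

```text
top table z -0.00023947202226393127
green [ 108  160   88   44 2606] 0.02006812097456251 (array([0.58469312, 0.23783133]), array([188.65699768, 102.28133392]), 79.72611999511719)
  white 20 [0.60831727 0.18913779] 168.9080986751757 -0.01174865649344013 0.011716024384523209
yellow [ 318  166   82   45 2948] 0.01954654937454431 (array([ 0.5746745 , -0.25260411]), array([189.2170105 , 103.90715027]), 85.1974105834961)
  white 17 [ 0.60986835 -0.21179558] 173.7533502228715 -0.009613224883088765 0.0106902480440603
  white 23 [ 0.60379511 -0.30131917] 173.10993753264506 -0.01617941627003345 0.014015519686484951
obj [131.5        168.07894737] 38 top z 0.0429 [0.5947 0.2813] (array([0.5939917 , 0.28164404]), array([10.14518929, 15.70922089]), 3.3077452182769775) -84.7
obj [168.93548387 174.25806452] 62 top z 0.0444 [0.5816 0.1933] (array([0.58559161, 0.19400284]), array([24.21139145, 16.92119598]), 13.977075576782227) -152.3
obj [342.15789474 178.85964912] 57 top z 0.0439 [ 0.5834 -0.2086] (array([ 0.58431091, -0.21094115]), array([15.50910187, 21.64696693]), 13.47472095489502) -57.9
obj [3
[... 1231 characters left out ...]
), array([23.22356224, 14.21057224]), 0.9277293682098389) -175.1
obj [217.1713615  220.62441315] 426 top z 0.0625 [0.438  0.0007] (array([0.43957477, 0.00247161]), array([20.27636909, 60.59625244]), 54.59074401855469) 146.4
obj [335.1025641  250.53846154] 78 top z 0.0422 [ 0.5812 -0.2124] (array([ 0.58385315, -0.21306828]), array([15.95267773, 25.2157135 ]), 57.742374420166016) 135.4
obj [367.375 279.625] 88 top z 0.0437 [ 0.572 -0.301] (array([ 0.57607391, -0.30288409]), array([15.25402164, 25.84269333]), 48.79910659790039) 131.0
obj [234.44208665 357.40583554] 1131 top z 0.075 [ 0.2755 -0.2741] (array([ 0.27772012, -0.27159912]), array([52.73099518, 51.24367523]), 45.26311111450195) -129.8
```

Run:
```python
import cv2,numpy as np
a=cv2.imread("pics/top0.png");b=cv2.imread("pics/side0.png")
f=lambda i,x,y,w,h,s:cv2.resize(i[y:y+h,x:x+w],(w*s,h*s),interpolation=cv2.INTER_NEAREST)
cv2.imwrite("pics/z1.png",np.vstack([np.hstack([f(a,100,130,110,80,3),f(a,305,140,110,80,3)]),np.hstack([f(a,210,110,110,80,3),f(a,210,200,110,80,3)])]))
cv2.imwrite("pics/z2.png",np.vstack([np.hstack([f(b,170,130,110,80,3),f(b,295,230,110,80,3)]),np.hstack([f(b,250,150,110,80,3),f(b,180,190,110,80,3)])]))
```

```text
(no output)
```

View pics/z1.png

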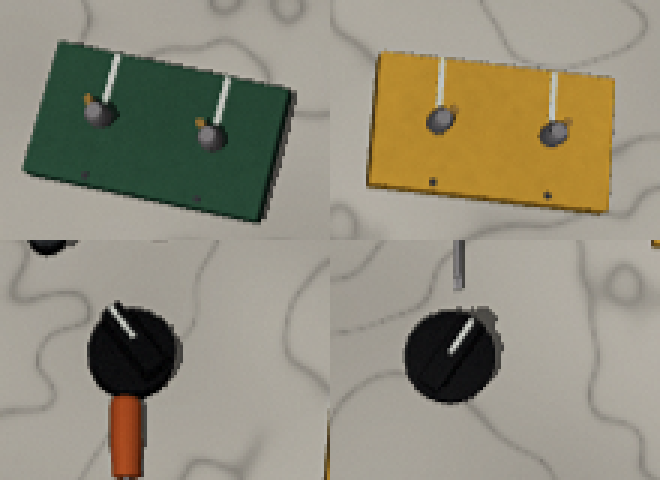

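View pics/z2.png

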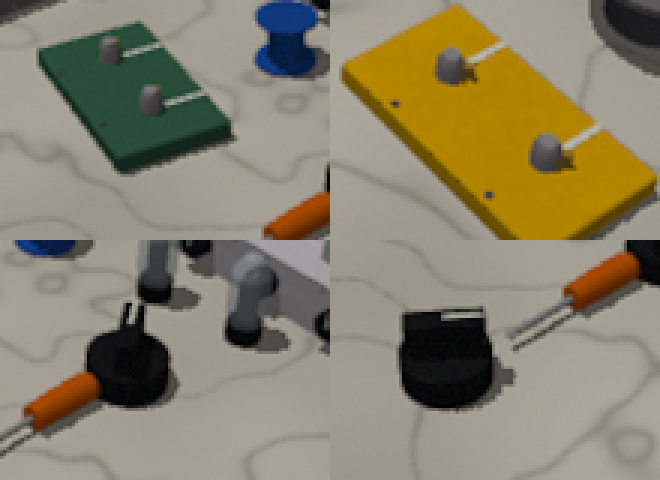

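```bash
cat > m2.py <<'E'
from h import *
import sys
tag=sys.argv[1] if len(sys.argv)>1 else "0"
for n in ("top","side"):
    d=load(n+tag+".npz");C,_=cloud(d)
    for nm,x,y,zl in (("g0",.594,.281,.036),("g1",.581,.192,.036),("y0",.583,-.211,.036),("y1",.5755,-.3,.036)):
        s=(np.hypot(C[...,0]-x,C[...,1]-y)<.016)&(C[...,2]>zl)&(C[...,2]<.07)
        if s.sum()==0: continue
        v,u=np.where(s);P=C[s];c,r=cv2.minEnclosingCircle((P[:,:2]*1000).astype(np.float32))
        print(n,nm,s.sum(),"mean",P[:,:2].mean(0).round(4),"circ",np.round(c,1),round(r,1),"zmax",P[:,2].max().round(4),"planecast",onplane(d,[[u.mean(),v.mean()]],.041)[0,:2].round(4))
    for nm,x,y in (("kA",.65,0.0),("kB",.44,.002)):
        s=(np.hypot(C[...,0]-x,C[...,1]-y)<.045)&(C[...,2]>.054)&(C[...,2]<.07)
        if s.sum()<5: continue
        v,u=np.where(s);P=onplane(d,np.c_[u,v],.06)
        print(n,nm,s.sum(),"z",np.median(C[s][:,2]).round(4),rect_pose(P),P[:,:2].mean(0).round(4))
        # white line
        hsv=cv2.cvtColor(d["pixels"],cv2.COLOR_RGB2HSV); w=s&(hsv[...,2]>120)
        v,u=np.where(w);Q=onplane(d,np.c_[u,v],.06)[:,:2];print("   white",len(Q),Q.mean(0).round(4))
        e=np.linalg.svd(P[:,:2]-P[:,:2].mean(0))[2][0]; print("   ang",np.degrees(np.arctan2(e[1],e[0])).round(1))
    s=(C[...,2]>.05)&(C[...,2]<.1)&(abs(C[...,1])<.12)&(C[...,0]>.65)&(C[...,0]<.78)
    k,l,st,ce=cv2.connectedComponentsWithStats(s.astype(np.uint8))
    for j in range(1,k):
        if st[j,4]>10: print("other",C[l==j].mean(0).round(3),C[l==j].max(0).round(3),C[l==j].min(0).round(3))
E
python3 m2.py
```

```text
top g0 39 mean [0.5974 0.2816] circ [597.6 282.1] 8.5 zmax 0.0437 planecast [0.597  0.2812]
top g1 41 mean [0.5816 0.1936] circ [581.9 193.7] 9.1 zmax 0.0444 planecast [0.5813 0.1933]
top y0 40 mean [ 0.5829 -0.2082] circ [ 583.2 -208.8] 8.4 zmax 0.0439 planecast [ 0.5825 -0.2078]
top y1 36 mean [ 0.5752 -0.2974] circ [ 576.1 -297.5] 8.3 zmax 0.0429 planecast [ 0.5747 -0.2968]
top kA 203 z 0.0598 (array([ 6.59878601e-01, -2.00241089e-04]), array([60.48240662, 18.73604202]), 38.90495681762695) [ 6.599e-01 -4.000e-04]
   white 22 [0.6726 0.0092]
   ang -141.5
top kB 223 z 0.06 (array([0.44087488, 0.00337386]), array([17.95327377, 59.90759277]), 57.09235382080078) [0.4408 0.0034]
   white 26 [ 0.4528 -0.0047]
   ang 146.8
other [ 0.771 -0.02   0.071] [ 0.78  -0.003  0.089] [ 0.763 -0.038  0.05 ]
other [0.757 0.071 0.073] [0.78  0.089 0.089] [0.746 0.055 0.051]
other [0.667 0.005 0.059] [0.688 0.023 0.064] [ 0.65 -0.02  0.05]
side g0 16 mean [0.5966 0.2803] circ [596.8 280.5] 7.7 zmax 0.0417 planecast [0.5952 0.2781]
side g1 20 mean [0.5797 0.1912] circ [580.5 191.1] 7.4 zmax 0.042 planecast [0.5789 0.19  ]
side y0 41 mean [ 0.5811 -0.2109] circ [ 582.7 -211.1] 9.1 zmax 0.0422 planecast [ 0.5799 -0.2118]
side y1 49 mean [ 0.5721 -0.3   ] circ [ 572.8 -299.3] 8.2 zmax 0.0437 planecast [ 0.5709 -0.3006]
side kA 124 z 0.0594 (array([ 0.65669812, -0.00405409]), array([66.18128204, 17.76534271]), 38.65174865722656) [ 0.6567 -0.004 ]
   white 13 [0.6731 0.0086]
   ang -141.1
side kB 202 z 0.0592 (array([ 4.38162903e-01, -9.09347534e-05]), array([23.13778114, 60.18602371]), 56.90180206298828) [0.4378 0.0006]
   white 26 [0.4462 0.0006]
   ang 146.3
other [0.756 0.064 0.069] [0.777 0.084 0.087] [0.744 0.052 0.05 ]
other [ 0.769 -0.026  0.069] [ 0.78  -0.008  0.087] [ 0.759 -0.039  0.05 ]
other [0.666 0.003 0.059] [0.685 0.023 0.062] [ 0.65  -0.018  0.053]
```

```bash
cat > g.py <<'E'
# usage: g.py x y z jawyaw_deg : print the shift/turn fractions from measured pose
import sys,numpy as np
from scipy.spatial.transform import Rotation as R
from cell import status
s=status.observe();p=s["position"];Rm=R.from_rotvec(s["ee_rot"]);M=Rm.as_matrix()
np.set_printoptions(precision=4,suppress=True)
cur=np.degrees(np.arctan2(M[1,2],M[0,2]))
print("t",s["clock"],"p",p,"toolx",M[:,0],"jaw yaw",cur.round(2),"q7",s["joints"][-1].round(3),"F",s["force"],"T",s["ft_torque"],"w",round(s["width"],4))
if len(sys.argv)>4:
    t=np.array([float(a) for a in sys.argv[1:4]]);a=float(sys.argv[4])
    a=cur+(a-cur+90)%180-90
    if len(sys.argv)>5: a+=float(sys.argv[5])
    z=np.array([np.cos(np.radians(a)),np.sin(np.radians(a)),0]);x=np.array([0,0,-1.]);y=np.cross(z,x)
    D=R.from_matrix(np.c_[x,y,z])
    sh=M.T@(t-p)/.8; tu=(Rm.inv()*D).as_rotvec()/np.radians(60)
    print("to yaw",a,"shift",sh.round(4),"turn",tu.round(4),"rows",(np.linalg.norm(t-p)/.0417).round(1),(np.linalg.norm(tu)*60/7.16).round(1))
E
python3 g.py .441 .0034 .12 57
```

```text
t 0.1 p [0.1581 0.6042 0.226 ] toolx [-0.0002 -0.0014 -1.    ] jaw yaw 75.34 q7 -0.075 F [0.5419 0.0747 0.4339] T [ 0.0155 -0.0241  0.0269] w 1.0011
to yaw 57.0 shift [ 0.1335 -0.5322 -0.6369] turn [ 0.3057 -0.0013  0.0004] rows 16.1 2.6
```

>>> {"api": "step_arm", "payload": {"rows": [[-0.2,0.0,-0.532,-0.637,0.306,0,0],[-0.2,0.0,-0.532,-0.637,0.306,0,0],[-0.2,0.0,-0.532,-0.637,0.306,0,0],[-0.2,0.0,-0.532,-0.637,0.306,0,0],[-0.2,0.0,-0.532,-0.637,0.306,0,0],[-0.2,0.0,-0.532,-0.637,0.306,0,0],[-0.2,0.0,-0.532,-0.637,0.306,0,0],[-0.2,0.0,-0.532,-0.637,0.306,0,0],[-0.2,0.0,-0.532,-0.637,0.306,0,0],[-0.2,0.0,-0.532,-0.637,0.306,0,0],[-0.2,0.0,-0.532,-0.637,0.306,0,0],[-0.2,0.0,-0.532,-0.637,0.306,0,0]]}}

```text
clock: 1.1
position: [0.3713, 0.1502, 0.2268]
ee_rot: [-0.775, 1.428, 0.776]
force: [1.3, 0.8, -0.5]
width: 0.597
```

```bash
python3 g.py .441 .0034 .12 57
```

```text
t 1.1 p [0.3713 0.1502 0.2268] toolx [ 0.      0.0004 -1.    ] jaw yaw 56.99 q7 0.51 F [ 1.3458  0.8014 -0.4517] T [ 0.0158 -0.0425 -0.0244] w 0.5966
to yaw 57.0 shift [ 0.1334 -0.1731 -0.1064] turn [-0.0001  0.0003 -0.0002] rows 4.7 0.0
```

>>> {"api": "step_arm", "payload": {"rows": [[-0.2,0.05,-0.173,-0.106,0,0,0],[-0.2,0.05,-0.173,-0.106,0,0,0],[-0.2,0.1,-0.173,-0.106,0,0,0],[-0.2,0.133,-0.173,-0.106,0,0,0],[-0.2,0.133,-0.173,-0.106,0,0,0],[-0.2,0.133,-0.173,-0.106,0,0,0]]}}

```text
clock: 1.6
position: [0.4395, 0.0011, 0.1162]
ee_rot: [-0.772, 1.437, 0.771]
force: [-0.3, 0.2, -0.5]
width: 0.596
```

```bash
python3 g.py .441 .0034 .034 57
```

```text
t 1.6 p [0.4395 0.0011 0.1162] toolx [-0.0055 -0.0039 -1.    ] jaw yaw 56.67 q7 1.101 F [-0.2812  0.2076 -0.5043] T [-0.0009 -0.0054 -0.018 ] w 0.5964
to yaw 57.0 shift [ 0.1028 -0.0003  0.0041] turn [-0.0055 -0.006  -0.0023] rows 2.0 0.1
```

>>> {"api": "step_arm", "payload": {"rows": [[-0.2,0.05,0,0.002,0,0,0],[-0.2,0.099,0,0.002,0,0,0],[-0.2,0.099,0,0.002,0,0,0],[-0.2,0.099,0,0.002,0,0,0]]}}

```text
clock: 1.93
position: [0.4401, 0.0072, 0.0406]
ee_rot: [-0.774, 1.433, 0.777]
force: [0.3, -0.1, 0.9]
width: 0.604
```

```bash
python3 g.py .441 .0034 .034 57; python3 -c "
from h import *
snap('1')"
```

```text
t 1.9333 p [0.4401 0.0072 0.0406] toolx [-0.0049 -0.0007 -1.    ] jaw yaw 56.97 q7 1.212 F [ 0.2637 -0.072   0.8915] T [-0.0855 -0.0403  0.0827] w 0.6038
to yaw 57.0 shift [ 0.0082 -0.0036 -0.0033] turn [-0.0006 -0.0031 -0.0036] rows 0.2 0.0
```

View pics/side1.png

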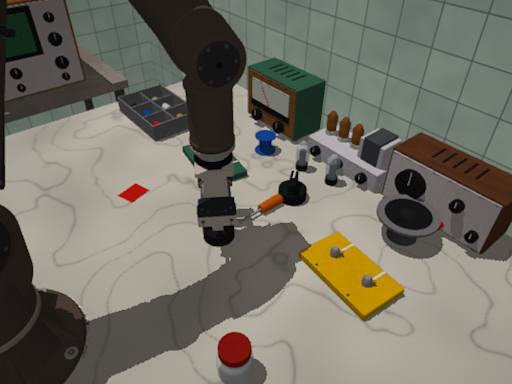

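```bash
python3 g.py .441 .0034 .034 57
```

```text
t 2.0333 p [0.4426 0.0075 0.0429] toolx [ 0.0015  0.0007 -1.    ] jaw yaw 56.99 q7 1.213 F [ 0.2572 -0.2453  1.3077] T [-0.019  -0.005  -0.0187] w 0.6002
to yaw 57.0 shift [ 0.0111 -0.0011 -0.0053] turn [-0.0002  0.0013  0.0008] rows 0.2 0.0
```

>>> {"api": "step_arm", "payload": {"rows": [[-0.2,0.0111,-0.0011,-0.0053,0,0,0],[-0.2,0.0111,-0.0011,-0.0053,0,0,0],[1,0.0111,-0.0011,-0.0053,0,0,0],[1,0.0111,-0.0011,-0.0053,0,0,0],[1,0.0111,-0.0011,-0.0053,0,0,0],[1,0.0111,-0.0011,-0.0053,0,0,0],[1,0.0111,-0.0011,-0.0053,0,0,0],[1,0.0111,-0.0011,-0.0053,0,0,0]], "newtons": 35}}

```text
clock: 2.7
position: [0.4403, 0.0031, 0.0323]
ee_rot: [-0.775, 1.428, 0.775]
force: [0.0, 0.2, 0.2]
width: 0.212
```

```bash
python3 g.py .441 .0034 .15 57
```

```text
t 2.7 p [0.4403 0.0031 0.0323] toolx [ 0.0001  0.0001 -1.    ] jaw yaw 56.98 q7 1.236 F [0.0289 0.2287 0.2037] T [-0.0146 -0.0426  0.0034] w 0.2117
to yaw 57.0 shift [-0.1471 -0.0006  0.0008] turn [-0.0003  0.0001  0.    ] rows 2.8 0.0
```

>>> {"api": "step_arm", "payload": {"rows": [[1,-0.05,0,0,0,0,0],[1,-0.1,0,0,0,0,0],[1,-0.135,0,0,0,0,0],[1,-0.135,0,0,0,0,0],[1,-0.135,0,0,0,0,0]]}}

```text
clock: 3.12
position: [0.441, 0.0035, 0.1412]
ee_rot: [-0.775, 1.425, 0.775]
force: [0.2, 0.9, -3.4]
width: 0.194
```

```bash
python3 g.py .583 -.209 .14 85.1
```

```text
t 3.1167 p [0.441  0.0035 0.1412] toolx [ 0.0027  0.0012 -1.    ] jaw yaw 57.02 q7 1.082 F [ 0.2001  0.8794 -3.3775] T [-0.0795  0.052   0.0106] w 0.1943
to yaw 85.1 shift [ 0.0016 -0.2935 -0.1262] turn [-0.468   0.002   0.0021] rows 6.1 3.9
```

>>> {"api": "step_arm", "payload": {"rows": [[1,0,-0.05,-0.021,-0.08,0,0],[1,0,-0.1,-0.042,-0.16,0,0],[1,0,-0.15,-0.063,-0.24,0,0],[1,0,-0.2,-0.085,-0.32,0,0],[1,0,-0.25,-0.106,-0.4,0,0],[1,0,-0.28,-0.12,-0.45,0,0],[1,0,-0.2935,-0.1262,-0.468,0,0],[1,0,-0.2935,-0.1262,-0.468,0,0],[1,0,-0.2935,-0.1262,-0.468,0,0],[1,0,-0.2935,-0.1262,-0.468,0,0]]}}

```text
clock: 3.95
position: [0.5808, -0.2081, 0.1383]
ee_rot: [-1.143, 1.25, 1.149]
force: [-0.5, 0.7, -2.6]
width: 0.192
```

```bash
python3 g.py .583 -.209 .09 85.1
```

```text
t 3.95 p [ 0.5808 -0.2081  0.1383] toolx [-0.0033  0.0019 -1.    ] jaw yaw 85.06 q7 1.979 F [-0.5065  0.7449 -2.6277] T [0.0318 0.053  0.0245] w 0.1923
to yaw 85.1 shift [ 0.0604 -0.0031 -0.001 ] turn [-0.0007  0.0015 -0.0033] rows 1.2 0.0
```

>>> {"api": "step_arm", "payload": {"rows": [[1,0.03,0,0,0,0,0],[1,0.058,0,0,0,0,0],[1,0.058,0,0,0,0,0],[1,0.058,0,0,0,0,0],[1,0.058,0,0,0,0,0]]}}

```text
clock: 4.37
position: [0.5823, -0.2088, 0.0946]
ee_rot: [-1.146, 1.248, 1.146]
force: [0.2, -0.4, -2.5]
width: 0.195
```

```bash
python3 -c "
from h import *
snap('2')
a=cv2.imread('pics/top2.png');b=cv2.imread('pics/side2.png')
f=lambda i,x,y,w,h,s:cv2.resize(i[y:y+h,x:x+w],(w*s,h*s),interpolation=cv2.INTER_NEAREST)
cv2.imwrite('pics/z3.png',np.hstack([f(a,300,120,130,150,3),f(b,290,180,130,150,3)]))"; python3 g.py .583 -.209 .085 85.1
```

```text
t 4.4667 p [ 0.5829 -0.2094  0.0953] toolx [ 0.002  -0.0004 -1.    ] jaw yaw 85.08 q7 2.003 F [ 0.0202 -1.5506 -3.0682] T [-0.0058  0.0038 -0.015 ] w 0.1948
to yaw 85.1 shift [ 0.0128 -0.      0.0006] turn [-0.0003 -0.0002  0.002 ] rows 0.2 0.0
```

View pics/z3.png

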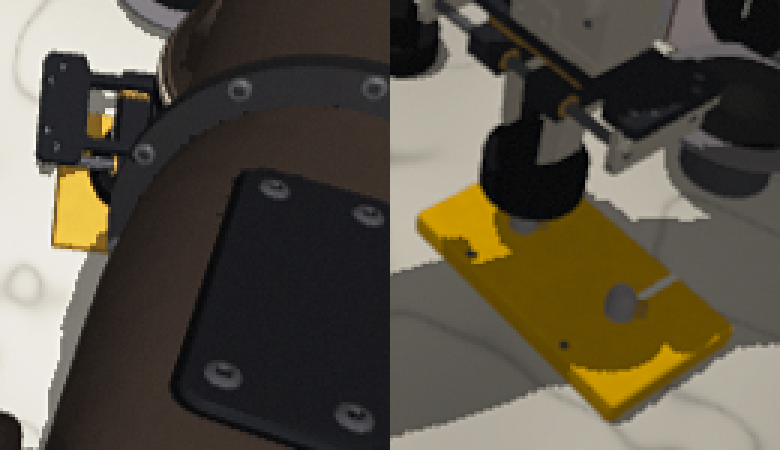

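>>> {"api": "step_arm", "payload": {"rows": [[1,0.004,0,0,0,0,0],[1,0.008,0,0,0,0,0],[1,0.012,0,0,0,0,0],[1,0.016,0,0,0,0,0],[1,0.02,0,0,0,0,0],[1,0.023,0,0,0,0,0],[1,0.025,0,0,0,0,0],[1,0.027,0,0,0,0,0],[1,0.029,0,0,0,0,0],[1,0.031,0,0,0,0,0],[1,0.031,0,0,0,0,0]]}}

```text
clock: 5.38
position: [0.582, -0.2095, 0.0687]
ee_rot: [-1.145, 1.249, 1.146]
force: [0.0, 0.7, -3.2]
width: 0.198
```

```bash
python3 g.py .583 -.209 .085 85.1
```

```text
t 5.3833 p [ 0.582  -0.2095  0.0687] toolx [-0.0003  0.0001 -1.    ] jaw yaw 85.06 q7 2.017 F [ 0.0388  0.729  -3.2283] T [-0.0092  0.0171  0.0166] w 0.1982
to yaw 85.1 shift [-0.0203 -0.0012  0.0007] turn [-0.0007  0.0001 -0.0003] rows 0.4 0.0
```

>>> {"api": "step_arm", "payload": {"rows": [[1,0.0012,0,0,0,0,0],[1,0.0024,0,0,0,0,0],[1,0.0036,0,0,0,0,0],[1,0.0048,0,0,0,0,0],[1,0.006,0,0,0,0,0],[1,0.0072,0,0,0,0,0],[1,0.0072,0,0,0,0,0]]}}

```text
clock: 5.97
position: [0.5826, -0.2092, 0.0632]
ee_rot: [-1.146, 1.248, 1.145]
force: [2.7, 0.7, -3.9]
width: 0.196
```

```bash
python3 g.py .583 -.209 .085 85.1
```

```text
t 5.9667 p [ 0.5826 -0.2092  0.0632] toolx [ 0.0008  0.0002 -1.    ] jaw yaw 85.08 q7 2.02 F [ 2.6501  0.7038 -3.9298] T [ 0.2087 -0.536   0.0064] w 0.1956
to yaw 85.1 shift [-0.0272 -0.0005  0.0003] turn [-0.0003  0.0003  0.0008] rows 0.5 0.0
```

>>> {"api": "step_arm", "payload": {"rows": [[1,0.0012,0.0,0,0,0,0],[1,0.0024,0.0,0,0,0,0],[1,0.0036,0.0,0,0,0,0],[1,0.0048,0.0,0,0,0,0],[1,0.0048,0.0,0,0,0,0]]}}

```text
clock: 6.38
position: [0.5826, -0.2092, 0.0594]
ee_rot: [-1.146, 1.248, 1.145]
force: [3.8, 3.0, -1.5]
width: 0.196
```

```bash
python3 g.py .583 -.209 .085 85.1
```

```text
t 6.3833 p [ 0.5826 -0.2092  0.0594] toolx [ 0.0007  0.0003 -1.    ] jaw yaw 85.09 q7 2.022 F [ 3.8425  2.998  -1.5094] T [ 0.5895 -0.8936  0.012 ] w 0.1963
to yaw 85.1 shift [-0.032  -0.0005  0.0003] turn [-0.0002  0.0003  0.0006] rows 0.6 0.0
```

>>> {"api": "step_arm", "payload": {"rows": [[1,0.0012,-0.001,0.0006,0,0,0],[1,0.0024,-0.001,0.0006,0,0,0],[1,0.0036,-0.001,0.0006,0,0,0],[1,0.0048,-0.001,0.0006,0,0,0],[1,0.006,-0.001,0.0006,0,0,0],[1,0.006,-0.001,0.0006,0,0,0]]}}

```text
clock: 6.88
position: [0.5829, -0.2091, 0.0544]
ee_rot: [-1.145, 1.249, 1.146]
force: [2.7, 1.4, -1.8]
width: 0.191
```

```bash
python3 g.py .583 -.209 .085 85.1
```

```text
t 6.8833 p [ 0.5829 -0.2091  0.0544] toolx [-0.0001  0.     -1.    ] jaw yaw 85.06 q7 2.023 F [ 2.7028  1.4035 -1.8452] T [ 0.3743 -0.6076  0.0666] w 0.1906
to yaw 85.1 shift [-0.0382 -0.0001  0.0001] turn [-0.0007  0.     -0.0001] rows 0.7 0.0
```

>>> {"api": "step_arm", "payload": {"rows": [[1,0.0012,-0.0006,0.0003,0,0,0],[1,0.0024,-0.0006,0.0003,0,0,0],[1,0.0036,-0.0006,0.0003,0,0,0],[1,0.0042,-0.0006,0.0003,0,0,0],[1,0.0042,-0.0006,0.0003,0,0,0]]}}

```text
clock: 7.3
position: [0.5837, -0.2092, 0.0538]
ee_rot: [-1.145, 1.247, 1.145]
force: [-6.4, 5.3, 25.6]
width: 0.196
```

```bash
python3 g.py .583 -.209 .085 85.1
```

```text
t 7.3 p [ 0.5837 -0.2092  0.0538] toolx [ 0.0014  0.0005 -1.    ] jaw yaw 85.04 q7 2.024 F [-6.4346  5.2902 25.5944] T [1.143  1.6948 0.0516] w 0.1955
to yaw 85.1 shift [-0.039   0.0008  0.0002] turn [-0.0009  0.0006  0.0013] rows 0.7 0.0
```

>>> {"api": "step_arm", "payload": {"rows": [[1,-0.002,0.0006,0,0,0,0],[-0.3,-0.002,0.0006,0,0,0,0],[-0.3,-0.002,0.0006,0,0,0,0],[-0.3,-0.002,0.0006,0,0,0,0],[-0.3,-0.002,0.0006,0,0,0,0],[-0.3,-0.02,0,0,0,0,0],[-0.3,-0.06,0,0,0,0,0],[-0.3,-0.1,0,0,0,0,0],[-0.3,-0.14,0,0,0,0,0],[-0.3,-0.14,0,0,0,0,0]]}}

```text
clock: 8.13
position: [0.5862, -0.2108, 0.1693]
ee_rot: [-1.15, 1.245, 1.138]
force: [1.2, -1.2, 0.3]
width: 0.649
```

```bash
python3 g.py .66 -.0002 .15 128.5 -180;python3 g.py .66 -.0002 .15 128.5
```

```text
t 8.1333 p [ 0.5862 -0.2108  0.1693] toolx [ 0.0082 -0.0026 -1.    ] jaw yaw 85.01 q7 1.967 F [ 1.2248 -1.2138  0.2853] T [-0.0657 -0.0807  0.0004] w 0.6491
to yaw -51.5 shift [ 0.0242 -0.0688  0.2703] turn [2.2752 0.0087 0.006 ] rows 5.4 19.1
t 8.1333 p [ 0.5862 -0.2108  0.1693] toolx [ 0.0082 -0.0026 -1.    ] jaw yaw 85.01 q7 1.967 F [ 1.2248 -1.2138  0.2853] T [-0.0657 -0.0807  0.0004] w 0.6491
to yaw 128.5 shift [ 0.0242 -0.0688  0.2703] turn [-0.7247 -0.0048  0.007 ] rows 5.4 6.1
```

>>> {"api": "step_arm", "payload": {"rows": [[-0.2,0,-0.0688,0.2703,-0.7247,0,0],[-0.2,0,-0.0688,0.2703,-0.7247,0,0],[-0.2,0,-0.0688,0.2703,-0.7247,0,0],[-0.2,0,-0.0688,0.2703,-0.7247,0,0],[-0.2,0,-0.0688,0.2703,-0.7247,0,0],[-0.2,0.012,-0.0688,0.2703,-0.7247,0,0],[-0.2,0.024,-0.0688,0.2703,-0.7247,0,0],[-0.2,0.024,-0.0688,0.2703,-0.7247,0,0],[-0.2,0.024,-0.0688,0.2703,-0.7247,0,0],[-0.2,0.024,-0.0688,0.2703,-0.7247,0,0]]}}

```text
clock: 8.97
position: [0.6566, -0.0006, 0.1442]
ee_rot: [-1.683, 0.816, 1.682]
force: [-0.4, -0.5, 0.9]
width: 0.599
```

```bash
python3 -c "
from h import *
o=snap('3')
a=cv2.imread('pics/top3.png');b=cv2.imread('pics/side3.png')
f=lambda i,x,y,w,h,s:cv2.resize(i[y:y+h,x:x+w],(w*s,h*s),interpolation=cv2.INTER_NEAREST)
cv2.imwrite('pics/z4.png',np.hstack([f(a,300,120,130,150,3),f(b,290,200,130,150,3)]))
for n in ('top','side'):
    d=o[n];C,_=cloud(d)
    s=(np.hypot(C[...,0]-.583,C[...,1]+.209)<.045)&(C[...,2]>.073)&(C[...,2]<.1)
    v,u=np.where(s);P=onplane(d,np.c_[u,v],.08);print(n,s.sum(),np.median(C[s][:,2]),np.percentile(C[s][:,2],[5,95]),rect_pose(P))
"; python3 g.py .66 -.0002 .034 128.5
```

```text
top 218 0.07972534426805783 [0.0756903  0.08195802] (array([ 0.58422015, -0.20757361]), array([18.90345001, 60.85250854]), 85.56890869140625)
side 242 0.0791570214007914 [0.07445382 0.08139363] (array([ 0.58028235, -0.21147638]), array([21.53012276, 64.52281189]), 86.42530059814453)
t 9.0667 p [ 0.6569 -0.      0.1447] toolx [ 0.0006 -0.0007 -1.    ] jaw yaw 128.35 q7 2.276 F [0.2028 0.4165 0.6819] T [ 0.0598  0.0553 -0.0533] w 0.5962
to yaw 128.5 shift [ 0.1383 -0.0029 -0.0024] turn [-0.0025 -0.0009  0.0001] rows 2.7 0.0
```

View pics/z4.png

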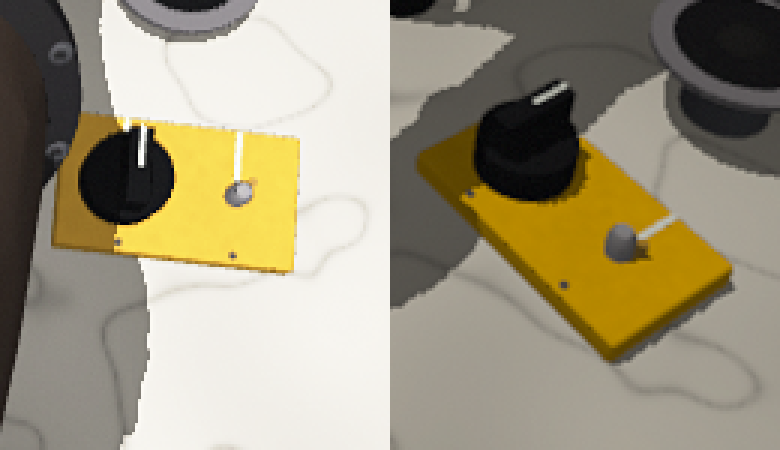

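>>> {"api": "step_arm", "payload": {"rows": [[-0.2,0.04,-0.0029,-0.0024,0,0,0],[-0.2,0.08,-0.0029,-0.0024,0,0,0],[-0.2,0.12,-0.0029,-0.0024,0,0,0],[-0.2,0.138,-0.0029,-0.0024,0,0,0],[-0.2,0.138,-0.0029,-0.0024,0,0,0],[-0.2,0.138,-0.0029,-0.0024,0,0,0],[-0.2,0.138,-0.0029,-0.0024,0,0,0]]}}

```text
clock: 9.65
position: [0.6609, 0.0011, 0.0354]
ee_rot: [-1.686, 0.812, 1.682]
force: [0.0, -1.1, 0.5]
width: 0.599
```

```bash
python3 g.py .66 -.0002 .034 128.5
```

```text
t 9.65 p [0.6609 0.0011 0.0354] toolx [ 0.0022 -0.0001 -1.    ] jaw yaw 128.48 q7 2.3 F [ 0.0182 -1.0686  0.4698] T [ 0.0781  0.0467 -0.0058] w 0.5991
to yaw 128.5 shift [ 0.0017  0.0019 -0.0006] turn [-0.0003 -0.0014  0.0016] rows 0.1 0.0
```

>>> {"api": "step_arm", "payload": {"rows": [[1,0.001,0.001,0,0,0,0],[1,0.001,0.001,0,0,0,0],[1,0.001,0.001,0,0,0,0],[1,0.001,0.001,0,0,0,0],[1,0.001,0.001,0,0,0,0],[1,0.001,0.001,0,0,0,0]], "newtons": 35}}

```text
clock: 10.15
position: [0.6596, 0.0011, 0.0332]
ee_rot: [-1.686, 0.812, 1.684]
force: [1.2, -1.9, 0.3]
width: 0.212
```

```bash
python3 g.py .66 -.0002 .14 128.5
```

```text
t 10.15 p [0.6596 0.0011 0.0332] toolx [ 0.0007 -0.0001 -1.    ] jaw yaw 128.54 q7 2.302 F [ 1.237  -1.8597  0.334 ] T [-0.2914 -0.1739  0.0023] w 0.212
to yaw 128.5 shift [-0.1335  0.0005 -0.0017] turn [ 0.0007 -0.0005  0.0004] rows 2.6 0.0
```

>>> {"api": "step_arm", "payload": {"rows": [[1,-0.04,0,0,0,0,0],[1,-0.09,0,0,0,0,0],[1,-0.135,0,0,0,0,0],[1,-0.135,0,0,0,0,0],[1,-0.135,0,0,0,0,0]]}}

```text
clock: 10.57
position: [0.6607, 0.0012, 0.1432]
ee_rot: [-1.688, 0.81, 1.681]
force: [-0.5, 1.5, -3.6]
width: 0.192
```

```bash
python3 g.py .5816 .1935 .138 79.8
```

```text
t 10.5667 p [0.6607 0.0012 0.1432] toolx [ 0.0044  0.0004 -1.    ] jaw yaw 128.54 q7 2.279 F [-0.4947  1.4568 -3.6172] T [0.0743 0.1005 0.0064] w 0.1925
to yaw 79.80000000000001 shift [ 0.0061 -0.0724  0.2496] turn [ 0.8124 -0.0006  0.0043] rows 5.0 6.8
```

>>> {"api": "step_arm", "payload": {"rows": [[1,0,-0.01,0.035,0.115,0,0],[1,0,-0.02,0.07,0.23,0,0],[1,0,-0.03,0.105,0.345,0,0],[1,0,-0.04,0.14,0.46,0,0],[1,0,-0.05,0.175,0.575,0,0],[1,0,-0.06,0.21,0.69,0,0],[1,0,-0.07,0.24,0.79,0,0],[1,0,-0.0724,0.2496,0.8124,0,0],[1,0,-0.0724,0.2496,0.8124,0,0],[1,0.02,-0.0724,0.2496,0.8124,0,0],[1,0.04,-0.0724,0.2496,0.8124,0,0],[1,0.04,-0.0724,0.2496,0.8124,0,0]]}}

```text
clock: 11.57
position: [0.578, 0.1913, 0.1052]
ee_rot: [-1.077, 1.295, 1.079]
force: [-1.3, 0.6, -2.7]
width: 0.195
```

```bash
python3 -c "
from h import *
snap('4')
a=cv2.imread('pics/top4.png');b=cv2.imread('pics/side4.png')
f=lambda i,x,y,w,h,s:cv2.resize(i[y:y+h,x:x+w],(w*s,h*s),interpolation=cv2.INTER_NEAREST)
cv2.imwrite('pics/z5.png',np.hstack([f(a,100,110,130,150,3),f(b,160,60,130,150,3)]))";python3 g.py .5816 .1935 .075 79.8
```

```text
t 11.6667 p [0.5797 0.1918 0.1079] toolx [-0.0022 -0.0017 -1.    ] jaw yaw 79.75 q7 1.236 F [-0.0107  0.0133 -0.8336] T [-0.0097 -0.0224 -0.0113] w 0.1953
to yaw 79.80000000000001 shift [ 0.0412 -0.002   0.0026] turn [-0.0008 -0.002  -0.0018] rows 0.8 0.0
```

View pics/z5.png

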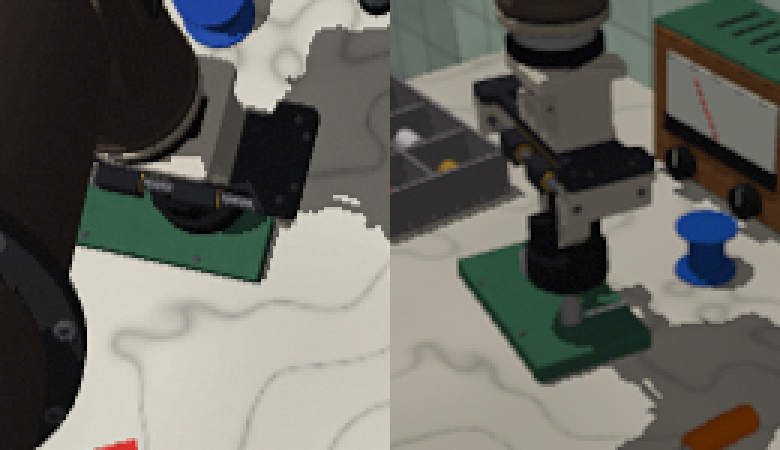

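>>> {"api": "step_arm", "payload": {"rows": [[1,0.006,-0.0024,0.0018,0,0,0],[1,0.012,-0.0024,0.0018,0,0,0],[1,0.018,-0.0024,0.0018,0,0,0],[1,0.024,-0.0024,0.0018,0,0,0],[1,0.03,-0.0024,0.0018,0,0,0],[1,0.036,-0.0024,0.0018,0,0,0],[1,0.04,-0.0024,0.0018,0,0,0],[1,0.043,-0.0024,0.0018,0,0,0],[1,0.045,-0.0024,0.0018,0,0,0],[1,0.045,-0.0024,0.0018,0,0,0]]}}

```text
clock: 12.5
position: [0.5822, 0.1945, 0.0726]
ee_rot: [-1.077, 1.289, 1.077]
force: [-0.5, 0.6, -1.5]
width: 0.191
```

```bash
python3 g.py .582 .193 .064 79.8
```

```text
t 12.5 p [0.5822 0.1945 0.0726] toolx [-0.0003 -0.0001 -1.    ] jaw yaw 79.8 q7 1.254 F [-0.4518  0.6088 -1.4888] T [ 0.0144 -0.0014 -0.0141] w 0.191
to yaw 79.80000000000001 shift [ 0.0107 -0.0001 -0.0019] turn [-0.     -0.0002 -0.0003] rows 0.2 0.0
```

>>> {"api": "step_arm", "payload": {"rows": [[1,0.0015,0,-0.001,0,0,0],[1,0.003,0,-0.001,0,0,0],[1,0.0045,0,-0.001,0,0,0],[1,0.006,0,-0.001,0,0,0],[1,0.0075,0,-0.001,0,0,0],[1,0.009,0,-0.001,0,0,0],[1,0.009,0,-0.001,0,0,0]]}}

```text
clock: 13.08
position: [0.5823, 0.1938, 0.066]
ee_rot: [-1.077, 1.288, 1.077]
force: [-1.9, -0.9, 2.1]
width: 0.191
```

```bash
python3 g.py .582 .193 .064 79.8
```

```text
t 13.0833 p [0.5823 0.1938 0.066 ] toolx [ 0.0001  0.0003 -1.    ] jaw yaw 79.79 q7 1.26 F [-1.8978 -0.8965  2.1362] T [0.0128 0.3624 0.0024] w 0.191
to yaw 79.80000000000001 shift [ 0.0024  0.0001 -0.001 ] turn [-0.0001  0.0003  0.0001] rows 0.1 0.0
```

>>> {"api": "step_arm", "payload": {"rows": [[1,0.001,0.0006,-0.0005,0,0,0],[1,0.002,0.0006,-0.0005,0,0,0],[1,0.003,0.0006,-0.0005,0,0,0],[1,0.004,0.0006,-0.0005,0,0,0],[1,0.004,0.0006,-0.0005,0,0,0]]}}

```text
clock: 13.5
position: [0.5825, 0.1936, 0.065]
ee_rot: [-1.076, 1.286, 1.076]
force: [-7.8, -1.4, 24.2]
width: 0.196
```

```bash
python3 g.py .582 .193 .064 79.8
```

```text
t 13.5 p [0.5825 0.1936 0.065 ] toolx [ 0.002   0.0017 -1.    ] jaw yaw 79.78 q7 1.261 F [-7.788  -1.4397 24.1942] T [-0.3315  1.68    0.0373] w 0.1964
to yaw 79.80000000000001 shift [ 0.0013  0.0005 -0.0009] turn [-0.0003  0.002   0.0016] rows 0.0 0.0
```

>>> {"api": "step_arm", "payload": {"rows": [[1,-0.005,0.001,-0.0003,0,0,0],[1,-0.005,0.001,-0.0003,0,0,0],[1,-0.004,0.001,-0.0003,0,0,0],[1,-0.002,0.001,-0.0003,0,0,0],[1,0.0,0.001,-0.0003,0,0,0],[1,0.0,0.001,-0.0003,0,0,0]]}}

```text
clock: 14.0
position: [0.5814, 0.1934, 0.0649]
ee_rot: [-1.076, 1.287, 1.077]
force: [-10.8, -2.6, 31.4]
width: 0.192
```

```bash
python3 g.py .582 .193 .064 79.8
```

```text
t 14.0 p [0.5814 0.1934 0.0649] toolx [ 0.001   0.0014 -1.    ] jaw yaw 79.78 q7 1.261 F [-10.8002  -2.6215  31.3726] T [-0.5017  2.2404  0.0315] w 0.1923
to yaw 79.80000000000001 shift [ 0.0011 -0.0009 -0.0003] turn [-0.0004  0.0015  0.0007] rows 0.0 0.0
```

>>> {"api": "step_arm", "payload": {"rows": [[1,-0.03,0,0,0,0,0],[1,-0.08,0,0,0,0,0],[1,-0.12,0,0,0,0,0],[1,-0.15,0,0,0,0,0],[1,-0.15,0,0,0,0,0],[1,-0.15,0,0,0,0,0]]}}

```text
clock: 14.5
position: [0.5814, 0.1936, 0.1831]
ee_rot: [-1.077, 1.286, 1.076]
force: [-0.8, 0.0, -2.4]
width: 0.191
```

```bash
python3 g.py .5756 -.2989 .18 85.1
```

```text
t 14.5 p [0.5814 0.1936 0.1831] toolx [ 0.0018  0.001  -1.    ] jaw yaw 79.81 q7 1.2 F [-0.8359  0.0269 -2.3676] T [-0.0357  0.049  -0.0171] w 0.1907
to yaw 85.1 shift [ 0.0033 -0.1019 -0.6072] turn [-0.0882  0.0011  0.0016] rows 11.8 0.7
```

>>> {"api": "step_arm", "payload": {"rows": [[1,0,-0.0085,-0.05,-0.008,0,0],[1,0,-0.017,-0.1,-0.016,0,0],[1,0,-0.0255,-0.15,-0.024,0,0],[1,0,-0.034,-0.2,-0.032,0,0],[1,0,-0.0425,-0.25,-0.04,0,0],[1,0,-0.051,-0.3,-0.048,0,0],[1,0,-0.0595,-0.35,-0.056,0,0],[1,0,-0.068,-0.4,-0.064,0,0],[1,0,-0.0765,-0.45,-0.072,0,0],[1,0,-0.085,-0.5,-0.08,0,0],[1,0,-0.0935,-0.55,-0.088,0,0],[1,0,-0.1019,-0.59,-0.088,0,0]]}}

```text
clock: 15.5
position: [0.5753, -0.2888, 0.18]
ee_rot: [-1.143, 1.252, 1.147]
force: [0.1, -0.6, -2.2]
width: 0.19
```

>>> {"api": "step_arm", "payload": {"rows": [[1,0,0,-0.01,0,0,0],[1,0.03,0,-0.017,0,0,0],[1,0.06,0,-0.017,0,0,0],[1,0.09,0,-0.017,0,0,0],[1,0.09,0,-0.017,0,0,0],[1,0.09,0,-0.017,0,0,0]]}}

```text
clock: 16.0
position: [0.5746, -0.298, 0.1079]
ee_rot: [-1.142, 1.251, 1.15]
force: [-0.4, -0.9, -1.6]
width: 0.192
```

```bash
python3 g.py .5756 -.2989 .075 85.1
```

```text
t 16.0 p [ 0.5746 -0.298   0.1079] toolx [-0.0051  0.0021 -1.    ] jaw yaw 85.08 q7 2.156 F [-0.4139 -0.8524 -1.5956] T [0.007  0.0124 0.0037] w 0.1923
to yaw 85.1 shift [ 0.0411 -0.0016 -0.0011] turn [-0.0004  0.0016 -0.0051] rows 0.8 0.0
```

>>> {"api": "step_arm", "payload": {"rows": [[1,0.008,0,-0.0005,0,0,0],[1,0.016,0,-0.0005,0,0,0],[1,0.024,0,-0.0005,0,0,0],[1,0.03,0,-0.0005,0,0,0],[1,0.034,0,-0.0005,0,0,0],[1,0.037,0,-0.0005,0,0,0],[1,0.039,0,-0.0005,0,0,0],[1,0.039,0,-0.0005,0,0,0],[1,0.039,0,-0.0005,0,0,0]]}}

```text
clock: 16.75
position: [0.5763, -0.2996, 0.0794]
ee_rot: [-1.146, 1.249, 1.145]
force: [-0.5, 0.1, -1.3]
width: 0.193
```

```bash
python3 g.py .5756 -.2989 .064 85.1
```

```text
t 16.75 p [ 0.5763 -0.2996  0.0794] toolx [ 0.0002 -0.0001 -1.    ] jaw yaw 85.07 q7 2.173 F [-0.4614  0.1363 -1.3152] T [0.021  0.0135 0.0141] w 0.1934
to yaw 85.1 shift [0.0193 0.0009 0.0008] turn [-0.0004 -0.      0.0002] rows 0.4 0.0
```

>>> {"api": "step_arm", "payload": {"rows": [[1,0.003,0.0007,0.0006,0,0,0],[1,0.006,0.0007,0.0006,0,0,0],[1,0.008,0.0007,0.0006,0,0,0],[1,0.01,0.0007,0.0006,0,0,0],[1,0.012,0.0007,0.0006,0,0,0],[1,0.0135,0.0007,0.0006,0,0,0],[1,0.015,0.0007,0.0006,0,0,0],[1,0.0165,0.0007,0.0006,0,0,0],[1,0.0165,0.0007,0.0006,0,0,0]]}}

```text
clock: 17.5
position: [0.5756, -0.299, 0.0658]
ee_rot: [-1.145, 1.249, 1.146]
force: [-0.1, -0.1, -2.1]
width: 0.194
```

```bash
python3 g.py .5756 -.2989 .064 85.1
```

```text
t 17.5 p [ 0.5756 -0.299   0.0658] toolx [-0.0003  0.0002 -1.    ] jaw yaw 85.08 q7 2.179 F [-0.0525 -0.0504 -2.1215] T [ 0.1086 -0.0128 -0.0273] w 0.1943
to yaw 85.1 shift [ 0.0023 -0.      0.0001] turn [-0.0004  0.0001 -0.0003] rows 0.0 0.0
```

>>> {"api": "step_arm", "payload": {"rows": [[1,0.001,0,0,0,0,0],[1,0.002,0,0,0,0,0],[1,0.003,0,0,0,0,0],[1,0.004,0,0,0,0,0],[1,0.005,0,0,0,0,0],[1,0.005,0,0,0,0,0]]}}

```text
clock: 18.0
position: [0.5756, -0.2989, 0.0619]
ee_rot: [-1.145, 1.249, 1.146]
force: [-0.3, -0.3, -1.7]
width: 0.19
```

```bash
python3 g.py .5756 -.2989 .064 85.1
```

```text
t 18.0 p [ 0.5756 -0.2989  0.0619] toolx [-0.0002  0.0002 -1.    ] jaw yaw 85.08 q7 2.181 F [-0.3133 -0.2663 -1.6767] T [0.0001 0.0192 0.0296] w 0.1901
to yaw 85.1 shift [-0.0026  0.      0.0001] turn [-0.0004  0.0002 -0.0002] rows 0.1 0.0
```

Past the proud height with no load, so the slot takes this key. I'll lower it home.

>>> {"api": "step_arm", "payload": {"rows": [[1,0.0012,0,0,0,0,0],[1,0.0024,0,0,0,0,0],[1,0.0036,0,0,0,0,0],[1,0.0048,0,0,0,0,0],[1,0.006,0,0,0,0,0],[1,0.0072,0,0,0,0,0],[1,0.0082,0,0,0,0,0],[1,0.0092,0,0,0,0,0],[1,0.0102,0,0,0,0,0],[1,0.0102,0,0,0,0,0]]}}

```text
clock: 18.83
position: [0.5758, -0.2991, 0.0544]
ee_rot: [-1.146, 1.248, 1.145]
force: [-0.3, 1.2, 2.8]
width: 0.192
```

```bash
python3 g.py .5756 -.2989 .064 85.1
```

```text
t 18.8333 p [ 0.5758 -0.2991  0.0544] toolx [ 0.0004  0.0001 -1.    ] jaw yaw 85.08 q7 2.185 F [-0.3374  1.1839  2.806 ] T [ 0.273   0.3988 -0.013 ] w 0.1919
to yaw 85.1 shift [-0.012   0.0003  0.0002] turn [-0.0004  0.0001  0.0003] rows 0.2 0.0
```

Just touching home (first knob's home was 0.0538). I'll press slightly, then release and rise.

>>> {"api": "step_arm", "payload": {"rows": [[1,0.001,0,0,0,0,0],[1,0.001,0,0,0,0,0],[1,0,0,0,0,0,0],[-0.3,0,0,0,0,0,0],[-0.3,0,0,0,0,0,0],[-0.3,0,0,0,0,0,0],[-0.3,0,0,0,0,0,0],[-0.3,-0.02,0,0,0,0,0],[-0.3,-0.06,0,0,0,0,0],[-0.3,-0.1,0,0,0,0,0],[-0.3,-0.15,0,0,0,0,0],[-0.3,-0.2,0,0,0,0,0]]}}

```text
clock: 19.83
position: [0.5751, -0.2988, 0.2151]
ee_rot: [-1.145, 1.25, 1.147]
force: [0.6, -0.8, 0.2]
width: 0.655
```

>>> {"api": "step_arm", "payload": {"rows": [[-0.3,0,0.1,0.3,0,0,0],[-0.3,0,0.1,0.3,0,0,0],[-0.3,0,0.1,0.3,0,0,0],[-0.3,0,0.1,0.3,0,0,0],[-0.3,0,0.1,0.3,0,0,0],[-0.3,0,0.1,0.3,0,0,0],[-0.3,0,0.1,0.3,0,0,0],[-0.3,0,0.1,0.3,0,0,0],[-0.3,0,0.1,0.3,0,0,0]]}}

```text
clock: 20.58
position: [0.5168, -0.0534, 0.2141]
ee_rot: [-1.147, 1.248, 1.146]
force: [-0.7, -0.6, -0.2]
width: 0.654
```

```bash
python3 -c "
from h import *
o=snap('6')
a=cv2.imread('pics/top6.png');b=cv2.imread('pics/side6.png')
f=lambda i,x,y,w,h,s:cv2.resize(i[y:y+h,x:x+w],(w*s,h*s),interpolation=cv2.INTER_NEAREST)
cv2.imwrite('pics/z6.png',np.hstack([f(a,300,120,130,150,3),f(b,290,200,130,150,3)]))
for n in ('top','side'):
  for x,y in ((.583,-.209),(.5756,-.299)):
    d=o[n];C,_=cloud(d)
    s=(np.hypot(C[...,0]-x,C[...,1]-y)<.045)&(C[...,2]>.073)&(C[...,2]<.1)
    v,u=np.where(s);P=onplane(d,np.c_[u,v],.08);print(n,s.sum(),np.median(C[s][:,2]),np.percentile(C[s][:,2],[5,95]),rect_pose(P))
"; python3 g.py
```

```text
return _methods._mean(a, axis=axis, dtype=dtype,
  ret = ret.dtype.type(ret / rcount)
Traceback (most recent call last):
IndexError: index -1 is out of bounds for axis 0 with size 0
```

View pics/z6.png

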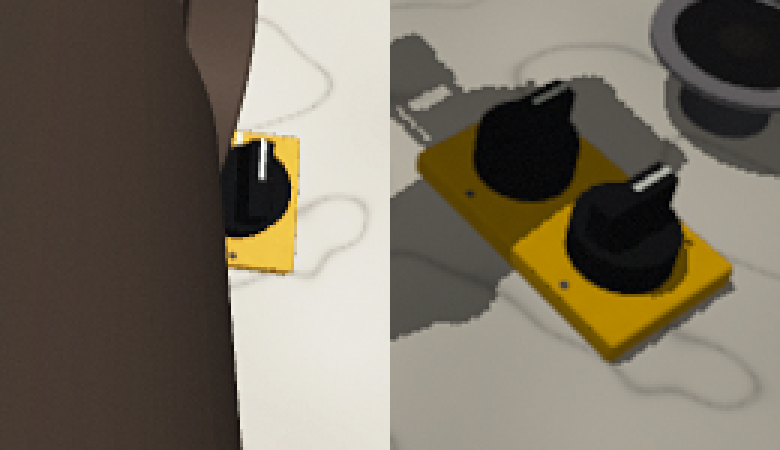

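View pics/side6.png

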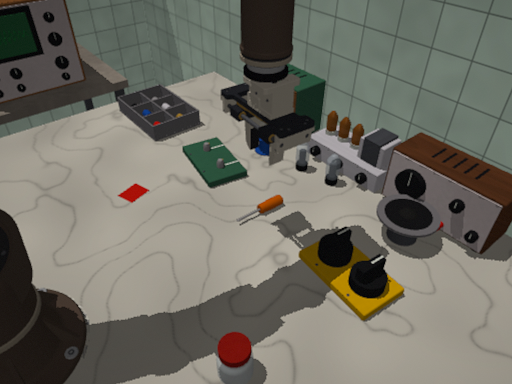

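```bash
python3 -c "
from h import *
for n in ('top','side'):
  d=load(n+'6.npz');C,_=cloud(d)
  for x,y in ((.583,-.209),(.5756,-.299)):
    s=(np.hypot(C[...,0]-x,C[...,1]-y)<.045)&(C[...,2]>.073)&(C[...,2]<.1)
    if s.sum()<50: continue
    v,u=np.where(s);P=onplane(d,np.c_[u,v],.08);print(n,s.sum(),np.median(C[s][:,2]),rect_pose(P))
"
```

```text
top 225 0.07939189520949186 (array([ 0.57590118, -0.29588782]), array([20.08635521, 60.12994766]), 87.74144744873047)
side 238 0.0792999123143221 (array([ 0.58083636, -0.2120338 ]), array([22.08713722, 62.97693634]), 83.61308288574219)
side 293 0.07927715778892563 (array([ 0.57235004, -0.30100522]), array([20.96546364, 64.5031662 ]), 86.07234954833984)
```

Both bar tops read about 0.079 m against 0.080 m expected when home, and the bars lie along their white lines. I'll hand in.

```bash
python3 -c "
from cell import arm
print(arm.sign_off())"
```

```text
the job is handed in; nothing more can be done
None
```

Both knobs are fully home on the two posts of the yellow block, so both have their slot to the right of the pointer. I handed the job in at about 20.7 s.

- **Near knob:** it seated on the first yellow post at the first try. It passed the proud height without load and met the block at about 26 N.
- **Far knob:** I tried it on a green post first. It stopped 12 mm proud at 24 N, and again at 31 N after I shifted it 1 mm sideways. I then moved it to the second yellow post, where it went home with about 3 N at first touch.

**Last checks:**
- **Height:** both bar tops measured about 0.079 m, against 0.080 m expected when home.
- **Direction:** the bars were within about 3 degrees of the white lines, with both pointers toward the lines' outer end.
- **Position:** the last side-camera pictures put the knob centres 2 to 4 mm from where the arm set them down. The same camera read the bare posts off by similar amounts. The post itself holds a seated knob to within 1.5 mm.
- **Bench:** the gripper was open and clear of everything. The screwdriver, the valves, the jar and the speaker looked undisturbed in the last side picture. The reel was partly hidden behind the gripper.

**Checks that failed or disagreed:** in the last top picture the arm hid the first knob, so my first measuring script stopped with an error. That knob's final check comes from the side camera, plus a clear view from both cameras just after it was seated.

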